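# Slide the sharpening stone into the corner stop

### The job

Get the bench ready for honing: push the sharpening stone along the bench top with the fingertips until it sits snugly in the corner of the low L-shaped wooden stop, its long side flush against the long strip and its end against the short strip. Only push it, do not pick it up or tip it, and leave the other things on the bench where they lie.

Things in the scene. Friction and masses are not known exactly. Their poses are not given: they have to be found in the camera images.
- stone: sharpening stone, a plain flat bar, grey upper half on a brick-red lower half, 50 mm wide (its x), 150 mm long (its y), 25 mm high, about 0.36 kg (mass and friction vary), loose, lying flat; origin at the centre of its underside, z up. It starts in the open angle of the stop, up to about 25 degrees askew
- corner_stop: L-shaped stop of two dark wooden strips 10 mm high, 18 mm wide, screwed to the bench. Origin on the bench top at the inner corner, z up. Long strip: runs 270 mm from the corner along -y (robot's right), inner face in the plane x=0, facing -x (roughly to the robot). Short strip: runs 70 mm along -x (towards the robot), inner face in the plane y=0, facing -y. A fingertip 14 mm over the bench clears the strips
- stone_home (a point): point on the bench top where the middle of the stone's underside lies when it is home: 25 mm from the long strip's inner face and 75 mm from the short strip's (x=-0.025, y=-0.075 in the stop's frame); axes as the stop's, the stone's length along y
- tin: round green lidded tack tin, 80 mm across, 27 mm high, lying just left of the stop; origin under its centre; bystander
- wax: small yellow grooved beeswax block, 34x55x21 mm, behind the long strip; origin under its centre; bystander
- cork: cork sanding block, 85x55x30 mm, behind the long strip near its right end; origin under its centre; bystander (not the stone)
- pincers: red-handled pliers, 58x171x17 mm, lying flat at the left; origin under the centre; bystander
- awl: awl with a wooden handle, 29x165x30 mm, lying at the right front; origin under its centre; bystander
- tape: roll of masking tape lying flat, 100 mm across, 25 mm high, at the left; origin under its centre; bystander
Things that resemble listed ones, but are neither listed nor needed, are in the scene too. Of the things like the stone, leave any that is green or turquoise; of the rest the larger one is meant.

How it is judged:
At the end, for the whole second after the job is handed in: The stone lies flat and still on the bench in the corner: its centre within 4 mm of 25 mm from the long strip's face and no more than 5 mm farther than 75 mm from the short strip's face, its length within 2 degrees of the long strip's line (x of stone in the frame of corner_stop between -0.029 and -0.021 m and y of stone in the frame of corner_stop between -0.08 and -0.071 m and angle between the y axis of stone and the y axis of corner_stop, either way round below 0.035 rad and height (world z) of stone below 0.004 m and angle between stone's own z axis and vertical below 0.05 rad and linear speed of stone below 0.01 m/s); the robot touches nothing.
It fails at once if the stone is lifted or tipped (height (world z) of stone above 0.012 m or angle between stone's own z axis and vertical above 0.2 rad).
It fails at once if another thing on the bench is moved by more than 15 mm (distance of any of tin, wax, cork, pincers, awl, tape from where it was at the start of the episode above 0.015 m).
It also fails if it takes over 48 s, if anything falls off the work surface, if the arm or the gripper's body presses on something with over 40 N, if the wrist force passes 120 N, or if a joint passes its speed limit or range.

### The arm

A 6-joint arm with a two-finger parallel gripper is mounted at the origin on a cart in front of the work surface, level with it; the furniture and walls round the work are solid. World frame = base frame: x ahead of the robot, y to its left, z up, the work surface at z = 0. Lengths are in m, angles in rad, forces in N, time in s.
With the tool pointing down it reaches from about 0.25 to 0.8 m from the base axis. Payload 8.5 kg.
Tool frame: the origin (TCP) lies midway between the tips of the shut fingers; the grasp point (between the pads) lies 19 mm behind it (manip.pinch_z is the distance from the TCP to the grasp point, in m); z points along the fingers, y is the line along which they close (so a half turn about z gives the same grasp; the last joint's range is limited). The gripper opens to 85 mm and grips with 20 to 120 N. Pads are 22 mm wide; open, the fingers measure 114 mm over their backs; the gripper's body (76 mm by 85 mm) begins 54 mm behind the grasp point. The pads swing forward as they close: fully open they stand 13 mm farther back than shut.
Start: joints at [1.263, 0.238, -0.013, 1.319, 0, 1.571], TCP at [0.159, 0.5, 0.231] pointing down, gripper open.
Joint ranges: [-2.66, 2.66], [-1.03, 1.9], [-1.14, 1.46], [-1.82, 2.27], [-1.45, 1.34], [-3.14, 3.14]. Speed limits (rad/s): [2.22, 2.22, 2.79, 3.14, 3.14, 3.14].

### API

Orientations are given as a unit quaternion [x, y, z, w].
In Python, from plant import manip gives the robot as it stands.
- The arm moves only by the tool step_arm, never from a script. Its arguments are lists of equal length, an entry for each row: "translation": the shift along the tool's x, y, z in cm, a list of three; "twist": the turn about the tool's z in rad; "hand": the closure, from -1 (fully open) to 1 (shut). A call has 1 to 20 rows; each row shifts and turns the commanded pose from where the row before left it, along the tool's axes as they then stand; what a row does not reach is not made up. A row lasts 1/8 s, in which the tool goes at most 62.5 mm and 10.7 degrees, less where a joint would pass 70% of its speed; a pose out of reach is approached as far as the arm can. A call with a gripper value outside its range is refused whole. The fingers move at their own pace and stop on an object; "newtons" is the grip in N (left out, the last holds). Time passes only in rows, so rows that do not move let the fingers close. It gives the time, the measured TCP pose, the force, the opening and the grip force at its end, in the units of the state.
- manip.state(): the state, without advancing time (a new reading comes with each control period).
- manip.snapshot(name): name is "scene" or "top" or "wrist"; returns a dict with "image" (384x512x3 uint8, blue, green, red), "z_map" (384x512 float32, m along the optical axis (not along the pixel's ray), 0 where there is no reading), "mtx" (3x3 intrinsics, pixels), "position" and "rotation" of the camera in the world. Camera axes: x right, y down, z forward; pixel columns grow to the right and rows downward; lengths in m; the calibration is good to about 2 mm. A picture is of the moment at which its call begins.
- manip.finish_job(): hands the job in; it is judged then, once.
The state is a dict: "clock": time; "q": joint angles; "joint_velocities": joint speeds; "effort": joint torques, N m; "position": TCP position; "ee_rot": TCP orientation; "ft_force": force on the tool from outside, world axes, zero at the start; "torque": the same for the moment, N m; "finger_gap": opening from 0.0 (shut) to 1.0 (fully open); "grip_force": force on a finger pad.
Only numpy, scipy, OpenCV 4.12 (cv2) and the standard library are available. Lean on these libraries where they do the work, as an engineer would, in place of code of your own. Each camera call takes 0.05 s, during which the arm holds its last target. There are 200 camera calls.

## Working session

There is one attempt and no reset: what is moved stays moved. The work goes in short steps, Python scripts to look and compute and a tool call to move; the robot and the scene stay as the last step left them, time stands still between calls to the robot, and variables do not carry over. Pictures are saved under pics/ and viewed, at most 10 in all, crops included, and the job is handed in when it is done.

Besides the shell and the picture viewer there is one more tool, called after ">>>" by a JSON object that holds its "method" and its "body". step_arm: Moves the arm, as the interface text tells. Its arguments: {"type":"object","properties":{"translation":{"type":"array"},"twist":{"type":"array"},"hand":{"type":"array"},"newtons":{"type":"number"}},"required":["translation","twist","hand"]}

```bash
mkdir -p pics
python3 - <<'E'
from plant import manip
import cv2,numpy as np
for n in ["top","scene"]:
    s=manip.snapshot(n); cv2.imwrite(f"pics/{n}0.png",s["image"]); np.savez(f"{n}0.npz",**s)
    print(n,s["mtx"].tolist(),s["position"],np.round(s["rotation"],4).tolist())
st=manip.state();print(st["clock"],st["position"],st["ee_rot"])
E
```

```text
top [[390.00366670753954, 0.0, 253.20856201015056], [0.0, 390.00366670753954, 191.86158457646297], [0.0, 0.0, 1.0]] [0.36457799 0.03291944 1.11917017] [-0.6706, 0.7337, -0.0808, 0.0742]
scene [[350.4321257655697, 0.0, 257.5515755383058], [0.0, 350.4321257655697, 190.96529859926022], [0.0, 0.0, 1.0]] [-0.19415568 -0.80609085  0.58576995] [0.79, -0.3076, 0.2006, -0.4909]
0.1 [0.15892076 0.49996415 0.2307384 ] [ 1.53271098e-01  9.88183959e-01 -6.51151812e-04 -1.01372171e-04]
```

View pics/top0.png

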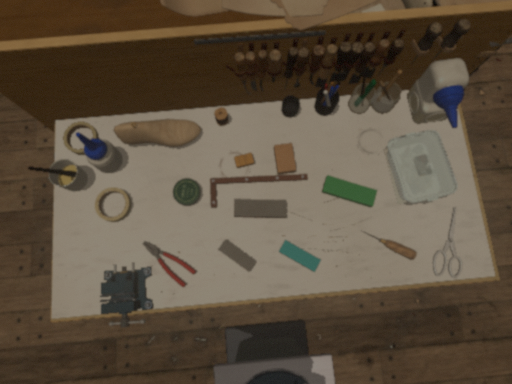

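View pics/scene0.png

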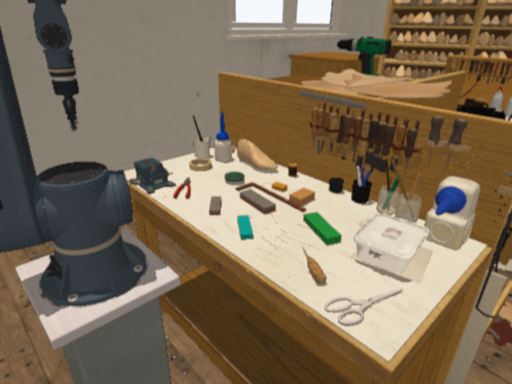

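The top view shows the stone (the larger grey bar) at about (260,208). The stop's inner corner is near (217,184), with the long strip running right to (306,177) and the short strip down to (213,206). The tin is at (187,191). The small grey bar at (237,255) and the turquoise and green bars are decoys.

```bash
cat > h.py <<'E'
import cv2,numpy as np
from scipy.spatial.transform import Rotation as R
def cast(s,uv,z):
    uv=np.atleast_2d(np.asarray(uv,float)); K=s["mtx"]
    d=np.c_[(uv[:,0]-K[0,2])/K[0,0],(uv[:,1]-K[1,2])/K[1,1],np.ones(len(uv))]@R.from_quat(s["rotation"]).as_matrix().T
    p=s["position"]; return p+d*((z-p[2])/d[:,2])[:,None]
def rect(s,mask,z,ctr=None):
    cs,_=cv2.findContours(mask.astype(np.uint8),0,2)
    out=[]
    for c in cs:
        if cv2.contourArea(c)<60: continue
        P=cast(s,c[:,0,:],z)[:,:2]
        (x,y),(w,h),a=cv2.minAreaRect((P*1000).astype(np.float32))
        if w>h: w,h,a=h,w,a+90     # h long; direction of long side
        t=np.deg2rad(a+90); 
        t=(np.rad2deg(t)-90+90)%180-90  # long axis angle from +y, deg (ccw)
        out.append((x,y,w,h,t))
    return out
E
python3 - <<'E'
from h import *
s=dict(np.load("top0.npz")); im=s["image"]
for p in [(260,208),(237,255),(260,180),(213,195),(240,225),(187,191),(250,197)]: print(p,im[p[1],p[0]],s["z_map"][p[1],p[0]],cast(s,p,0.02)[0].round(3))
hsv=cv2.cvtColor(im,cv2.COLOR_BGR2HSV)
roi=np.zeros(im.shape[:2],np.uint8); roi[165:225,204:315]=1
m=((hsv[...,2]<140))&(roi>0)
st=m.copy(); st[:]=0; st[196:222,228:294]=m[196:222,228:294]
print("stone",rect(s,st,.025))
for n,r in [("all",m&~st)]: print(n,rect(s,r,.01))
v=im[165:225,204:315].copy(); cv2.imwrite("pics/c0.png",np.vstack([cv2.resize(v,None,fx=5,fy=5,interpolation=0),cv2.resize(cv2.cvtColor(m[165:225,204:315].astype(np.uint8)*255,cv2.COLOR_GRAY2BGR),None,fx=5,fy=5,interpolation=0)]))
E
```

```text
(260, 208) [61 73 82] 1.1142558 [ 0.56  -0.004  0.02 ]
(237, 255) [64 75 84] 1.0864657 [0.434 0.073 0.02 ]
(260, 180) [39 53 73] 1.1456282 [ 0.643 -0.011  0.02 ]
(213, 195) [39 50 72] 1.1344974 [0.61  0.128 0.02 ]
(240, 225) [116 132 142] 1.1276085 [0.517 0.057 0.02 ]
(187, 191) [49 68 60] 1.1189653 [0.629 0.202 0.02 ]
(250, 197) [113 128 139] 1.1435518 [0.595 0.022 0.02 ]
stone [(557.5572509765625, -10.687538146972656, 72.25667572021484, 174.73150634765625, np.float64(-5.1528167724609375))]
all [(612.4580078125, -6.885467529296875, 168.37991333007812, 318.33001708984375, np.float64(-7.092689514160156))]
```

View pics/c0.png

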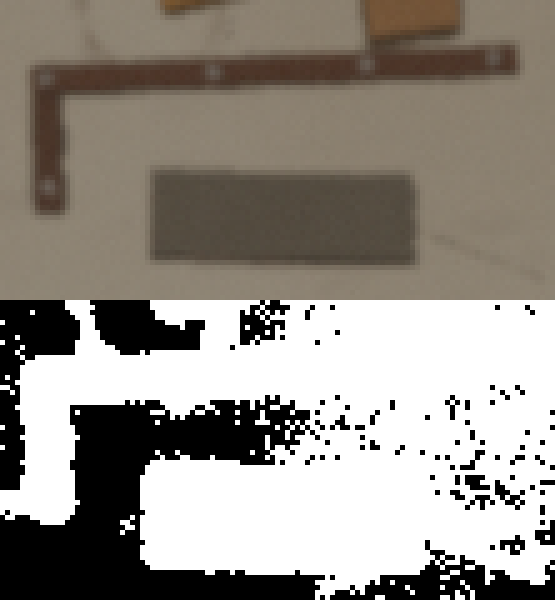

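The crop shows the brown L clearly with the stone below it and to its right. The threshold was too loose, so I'll tighten it.

```bash
cat >> h.py <<'E'
def measure(s,verbose=True,stonebox=None):
    im=s["image"]; g=im[...,1].astype(int)
    m=g<98
    def box(b): 
        k=np.zeros_like(m); k[b[1]:b[3],b[0]:b[2]]=1; return m&k
    return box
E
python3 - <<'E'
from h import *
s=dict(np.load("top0.npz")); box=measure(s)
print("stone",rect(s,box((228,196,294,222)),.025))
def line(pts): # fit
    vx,vy,x,y=cv2.fitLine((pts*1000).astype(np.float32),2,0,.01,.01).ravel(); return vx,vy,x,y
L=box((222,170,312,190)); print("long",rect(s,L & (s["image"][...,0]<60),.01))
S=box((206,186,222,212)); print("short",rect(s,S,.01))
# subpixel inner edges via column gradient at threshold
im=cv2.GaussianBlur(s["image"][...,1],(0,0),.6).astype(float)
def edge(profile,a): # crossing between dark a -> bright
    lo=profile[:4].min(); hi=profile[-3:].mean(); t=(lo+hi)/2
    k=np.argmax((profile>t)&(np.arange(len(profile))>np.argmin(profile[:4]))); return a+k-1+(t-profile[k-1])/(profile[k]-profile[k-1])
pts=[(c,edge(im[r:r+10,c],r)) for c in range(225,304) for r in [int(round(180.5-(c-216)*4/90))]]
P=cast(s,pts,.01)[:,:2]; l=line(P); print("long inner",l,np.rad2deg(np.arctan2(-l[0],l[1]))%180)
pts=[(edge(im[r,c:c+9],c),r) for r in range(188,204) for c in [int(213)]]
P2=cast(s,pts,.01)[:,:2]; l2=line(P2); print("short inner",l2)
u=np.array(l[:2]);u=u if u[1]>0 else -u; n=np.array([u[1],-u[0]]) # y axis u, x axis n
p0=np.array(l[2:]); q0=np.array(l2[2:])
C=p0+u*((q0-p0)@u); print("corner",C,"yaw",np.degrees(np.arctan2(-u[0],u[1])))
(x,y,w,h,a)=rect(s,box((228,196,294,222)),.025)[0]
d=np.array([x,y])-C; print("stone in stop",d@n,d@u,"home",C-25*n-75*u)
# bystanders: tin
print("tin",cast(s,(187,191),.027), "small bar",cast(s,(237,255),.02))
E
```

```text
stone [(559.5277709960938, -3.5491409301757812, 52.05445098876953, 148.64913940429688, np.float64(-5.152610778808594))]
long [(656.6585693359375, -24.519561767578125, 31.839008331298828, 247.4927520751953, np.float64(-2.588043212890625))]
short [(608.218994140625, 127.45994567871094, 20.277019500732422, 62.816436767578125, np.float64(86.23700714111328))]
long inner (np.float32(0.045134183), np.float32(0.99898094), np.float32(639.23175), np.float32(-23.048618)) 177.41312
short inner (np.float32(0.9997216), np.float32(-0.023595406), np.float32(610.2124), np.float32(118.5552))
corner [645.5573  116.95831] yaw -2.5868769
stone in stop -80.5028662185737 -124.26752256802365 home [617.1977  43.1631]
tin [[0.62720085 0.20068371 0.027     ]] small bar [[0.43363594 0.07261849 0.02      ]]
```

>>> {"method": "step_arm", "body": {"translation": [[0,0,0],[0,0,0],[-2.3,-3,0],[-2.3,-3,0],[-2.3,-3,0],[-2.3,-3,0],[-2.3,-3,0],[-2.3,-3,0],[-2.3,-3,0],[-2.3,-3,0],[-2.3,-3,0],[-2.3,-3,0],[-2.3,-3,0],[-2.3,-3,0],[-2.3,-3,0],[-2.3,-3,0],[-2.3,-3,0],[-2.3,-3,0]], "twist": [-0.131,-0.131,0,0,0,0,0,0,0,0,0,0,0,0,0,0,0,0], "hand": [-1,-1,-1,-1,-1,-1,-1,-1,-1,-1,-1,-1,-1,-1,-1,-1,-1,-1]}}

```text
clock: 2.35
position: [0.5051, 0.0028, 0.231]
ee_rot: [0.023, 1.0, -0.0, -0.0]
ft_force: [-0.2, 0.5, -0.9]
finger_gap: 0.997
grip_force: 0.0
```

```bash
cat >> h.py <<'E'
C=np.array([645.56,116.96]); yaw=np.radians(-2.587); u=np.array([-np.sin(yaw),np.cos(yaw)]); n=np.array([u[1],-u[0]])
def tcp(st):
    p=np.asarray(st["position"])*1000; d=p[:2]-C
    ty=R.from_quat(st["ee_rot"]).as_matrix()[:,1]
    print("t",round(st["clock"],2),"tcp in stop",(d@n).round(1),(d@u).round(1),"z",p[2].round(1),"yaw rel",np.degrees(np.arctan2(-ty[0],ty[1])-yaw).round(2),"F",np.round(st["ft_force"],1),st["finger_gap"])
E
python3 - <<'E'
from h import *
from plant import manip
tcp(manip.state())
E
```

```text
t 2.35 tcp in stop -135.2 -120.4 z 231.0 yaw rel -0.04 F [-0.2  0.5 -0.9] 0.996889130490659
```

>>> {"method": "step_arm", "body": {"translation": [[0,-0.2,4],[0,-0.2,4],[0,0,4],[0,0,4],[0,0,4],[0,0,2],[0,0,1.2],[0,0,0]], "twist": [0,0,0,0,0,0,0,0], "hand": [-1,-1,-1,-1,-1,-1,-1,-1]}}

```text
clock: 3.35
position: [0.5041, -0.0001, -0.0012]
ee_rot: [0.023, 1.0, -0.0, -0.001]
ft_force: [-0.4, -0.3, 0.6]
finger_gap: 1.003
grip_force: 0.0
```

Run:
```python
from h import *
from plant import manip
tcp(manip.state())
a=manip.snapshot("wrist");b=manip.snapshot("scene")
cv2.imwrite("pics/w1.png",np.hstack([cv2.resize(a["image"],(400,300)),cv2.resize(b["image"][150:290,130:320],(400,300))]))
```

```text
t 3.35 tcp in stop -136.1 -123.3 z -1.2 yaw rel -0.04 F [-0.4 -0.3  0.6] 1.0030807299692217
```

View pics/w1.png

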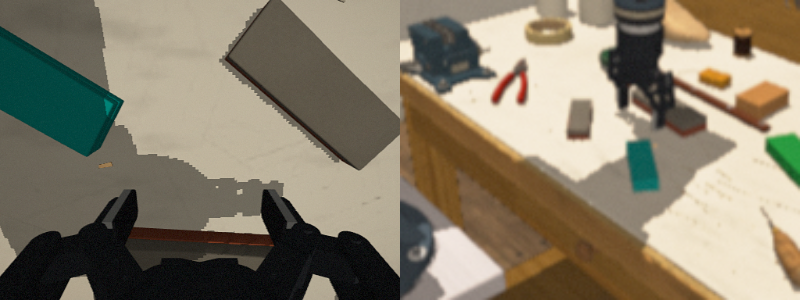

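The wrist view shows both open fingertips clear of the bench, with the stone's red near face beyond them at about (200,238). The decoy bars are clear of the path.

>>> {"method": "step_arm", "body": {"translation": [[0,0,0.4],[-0.6,0,0],[-0.6,0,0],[-0.6,0,0],[-0.6,0,0],[-0.6,0,0],[-0.6,0,0],[-0.6,0,0],[-0.6,0,0],[-0.6,0,0],[-0.6,0,0],[0,0,0]], "twist": [0,0,0,0,0,0,0,0,0,0,0,0], "hand": [-1,-1,-1,-1,-1,-1,-1,-1,-1,-1,-1,-1]}}

```text
clock: 4.95
position: [0.5654, -0.0029, -0.0046]
ee_rot: [0.023, 1.0, -0.0, 0.001]
ft_force: [-0.6, 0.4, -0.0]
finger_gap: 1.0
grip_force: 0.0
```

Run:
```python
from h import *
from plant import manip
tcp(manip.state())
b=manip.snapshot("top")
cv2.imwrite("pics/t2.png",cv2.resize(b["image"][160:240,190:330],(700,400),interpolation=0))
```

```text
t 4.95 tcp in stop -74.7 -123.3 z -4.6 yaw rel -0.04 F [-0.6  0.4 -0. ] 0.9999827023190103
```

View pics/t2.png

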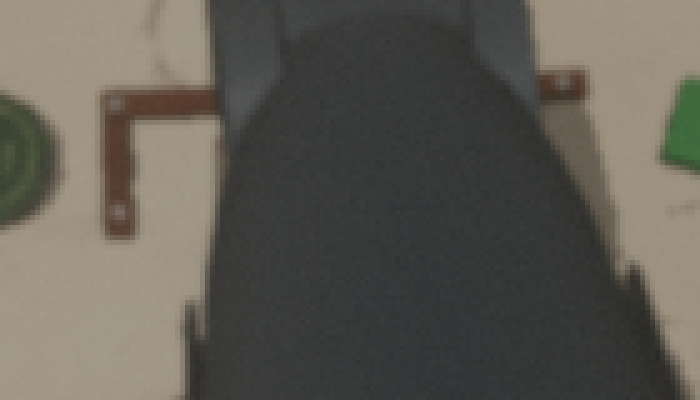

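The arm hides the stone here. I'll retreat, shut the fingers, and swing round to the stone's right end.

>>> {"method": "step_arm", "body": {"translation": [[1,0,0],[1,0,0],[0,0,-4],[0,0,-4],[0,-3,0],[0,-3,0],[0,-3,0],[-2,-2.5,0],[-2,0,0],[-1.6,0,0],[0,0,0]], "twist": [0,0,0,0,0,0,0,0,0,0,0], "hand": [-1,-1,-1,-1,1,1,1,1,1,1,1]}}

```text
clock: 6.38
position: [0.5951, -0.1193, 0.0752]
ee_rot: [0.023, 1.0, -0.0, 0.0]
ft_force: [0.4, -0.1, -0.5]
finger_gap: 0.001
grip_force: 0.0
```

Run:
```python
from h import *
from plant import manip
tcp(manip.state())
s=manip.snapshot("top"); np.savez("top3.npz",**s)
box=measure(s)
for k in rect(s,box((222,184,280,222)),.025):
    d=np.array(k[:2])-C; print(np.round(k,1),"in stop",(d@n).round(1),(d@u).round(1),"yaw rel",k[4]+2.587)
cv2.imwrite("pics/t3.png",cv2.resize(s["image"][160:240,190:330],(700,400),interpolation=0))
```

```text
t 6.38 tcp in stop -39.7 -238.3 z 75.2 yaw rel -0.03 F [ 0.4 -0.1 -0.5] 0.0010347264218854206
[596.6   2.1  48.5 129.9  -2.6] in stop -43.8 -117.0 yaw rel -0.03191174316406231
```

View pics/t3.png

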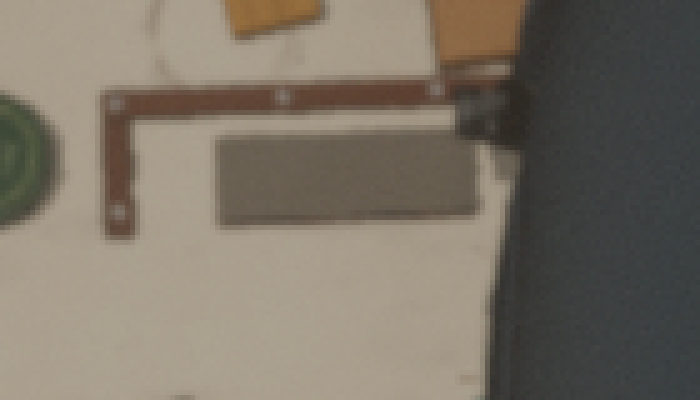

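The stone is parallel to the long strip, with about a 17 mm gap to it and about 50 mm to the short strip. The shut fingers are clear of its right end at about (470,110). I'll lower and push +y.

>>> {"method": "step_arm", "body": {"translation": [[0.2,0,3.5],[0,0,3.2],[0,0.6,0],[0,0.6,0],[0,0.6,0],[0,0.6,0],[0,0.6,0],[0,0.6,0],[0,0.6,0],[0,0.6,0],[0,0.6,0],[0,0.6,0],[0,0,0]], "twist": [0,0,0,0,0,0,0,0,0,0,0,0,0], "hand": [1,1,1,1,1,1,1,1,1,1,1,1,1]}}

```text
clock: 8.05
position: [0.5957, -0.0584, 0.0081]
ee_rot: [0.022, 1.0, 0.0, -0.0]
ft_force: [0.4, 0.3, 0.5]
finger_gap: 0.002
grip_force: 0.0
```

```bash
cat > look.py <<'E'
from h import *
from plant import manip
import sys
tcp(manip.state())
s=manip.snapshot("top")
im=s["image"]
cv2.imwrite(sys.argv[1],cv2.resize(im[160:240,190:330],(700,400),interpolation=0))
# grey stone: low saturation, separate from brown strip
sat=cv2.cvtColor(im,cv2.COLOR_BGR2HSV)[...,1]; g=im[...,1]
m=np.zeros(g.shape,bool); m[182:222,216:285]=True; m&=(g<98)&(sat<85)&(im[...,2]>70)
for k in rect(s,m,.025):
    d=np.array(k[:2])-C; print(np.round(k,1),"in stop",(d@n).round(1),(d@u).round(1),"yaw rel",round(k[4]+2.587,2))
E
python3 look.py pics/t4.png
```

```text
t 8.05 tcp in stop -41.8 -177.4 z 8.1 yaw rel 0.01 F [0.4 0.3 0.5] 0.001523396625709076
[592.5  51.6  81.9 105.8 -10. ] in stop -50.1 -67.7 yaw rel -7.39
```

View pics/t4.png

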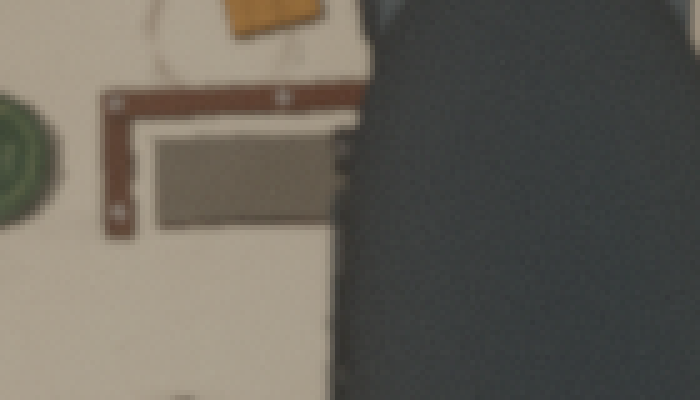

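The stone is still parallel, with about 15 mm left to the short strip (its left edge is at about x=157 and the strip's at 131 in the crop). I'll keep pushing slowly.

>>> {"method": "step_arm", "body": {"translation": [[0,0.4,0],[0,0.4,0],[0,0.4,0],[0,0.2,0],[0,0,0]], "twist": [0,0,0,0,0], "hand": [1,1,1,1,1]}}

```text
clock: 8.72
position: [0.5965, -0.0451, 0.0083]
ee_rot: [0.023, 1.0, 0.0, -0.0]
ft_force: [0.7, 0.0, -0.1]
finger_gap: 0.002
grip_force: 0.4
```

>>> {"method": "step_arm", "body": {"translation": [[0,0.1,0],[0,0.1,0]], "twist": [0,0], "hand": [1,1]}}

```text
clock: 8.98
position: [0.5969, -0.0447, 0.0084]
ee_rot: [0.023, 1.0, -0.001, 0.0]
ft_force: [0.7, -11.1, -0.8]
finger_gap: 0.002
grip_force: 5.5
```

Force is −11 N along y, so the stone's end is against the short strip. Next I'll back off, open, and push +x.

>>> {"method": "step_arm", "body": {"translation": [[0,-1,0],[0,-1,0],[0,0,-4],[0,0,-4],[3,0,0],[2.5,3,0],[0,3,0],[0,3,0],[0,2,0],[0,0,0]], "twist": [0,0,0,0,0,0,0,0,0,0], "hand": [1,1,1,1,-1,-1,-1,-1,-1,-1]}}

```text
clock: 10.22
position: [0.5459, 0.0499, 0.0883]
ee_rot: [0.022, 1.0, 0.0, -0.0]
ft_force: [0.2, -0.8, -0.0]
finger_gap: 1.004
grip_force: 0.0
```

```bash
python3 look.py pics/t5.png
```

```text
t 10.22 tcp in stop -96.6 -71.5 z 88.3 yaw rel 0.06 F [ 0.2 -0.8 -0. ] 1.0044718196528752
[584.3 -56.   37.6  93.   83.9] in stop -53.4 -175.6 yaw rel 86.45
```

>>> {"method": "step_arm", "body": {"translation": [[0,-0.3,4],[0,0,4],[0,0,1.3],[0,0,0],[-0.5,0,0],[-0.5,0,0],[-0.5,0,0],[-0.5,0,0],[-0.5,0,0],[-0.4,0,0],[-0.3,0,0],[0,0,0]], "twist": [0,0,0,0,0,0,0,0,0,0,0,0], "hand": [-1,-1,-1,-1,-1,-1,-1,-1,-1,-1,-1,-1]}}

```text
clock: 11.78
position: [0.578, 0.0446, -0.0048]
ee_rot: [0.023, 1.0, -0.0, 0.0]
ft_force: [-0.3, -0.2, -1.0]
finger_gap: 1.001
grip_force: 0.2
```

>>> {"method": "step_arm", "body": {"translation": [[-0.2,0,0],[-0.1,0,0]], "twist": [0,0], "hand": [-1,-1]}}

```text
clock: 12.02
position: [0.5806, 0.0445, -0.0048]
ee_rot: [0.023, 1.0, -0.0, -0.0]
ft_force: [-2.2, 0.1, 0.4]
finger_gap: 0.999
grip_force: 1.0
```

```bash
python3 -c "
from h import *
from plant import manip
tcp(manip.state())"
```

```text
t 12.03 tcp in stop -61.7 -75.4 z -4.8 yaw rel -0.04 F [-2.2  0.1  0.4] 0.9985510835184521
```

Near contact (expected at TCP x≈−61), so I'll press in 1 mm steps.

>>> {"method": "step_arm", "body": {"translation": [[-0.1,0,0],[-0.1,0,0]], "twist": [0,0], "hand": [-1,-1]}}

```text
clock: 12.28
position: [0.5826, 0.0444, -0.0048]
ee_rot: [0.023, 1.0, -0.0, -0.0]
ft_force: [-1.7, 0.0, -1.0]
finger_gap: 0.997
grip_force: 0.8
```

>>> {"method": "step_arm", "body": {"translation": [[-0.1,0,0],[0,0,0]], "twist": [0,0], "hand": [-1,-1]}}

```text
clock: 12.52
position: [0.5838, 0.0443, -0.0047]
ee_rot: [0.023, 1.0, -0.0, 0.0]
ft_force: [-0.6, -0.3, -1.2]
finger_gap: 1.0
grip_force: 0.5
```

>>> {"method": "step_arm", "body": {"translation": [[-0.1,0,0],[-0.1,0,0]], "twist": [0,0], "hand": [-1,-1]}}

```text
clock: 12.78
position: [0.5846, 0.0443, -0.0047]
ee_rot: [0.023, 1.0, -0.0, -0.001]
ft_force: [-9.1, 1.4, 5.1]
finger_gap: 0.998
grip_force: 4.2
```

>>> {"method": "step_arm", "body": {"translation": [[-0.1,0,0],[-0.1,0,0]], "twist": [0,0], "hand": [-1,-1]}}

```text
clock: 13.02
position: [0.5845, 0.0443, -0.0049]
ee_rot: [0.023, 1.0, 0.0, -0.003]
ft_force: [-14.5, 0.6, 9.2]
finger_gap: 0.998
grip_force: 7.5
```

```bash
python3 look.py pics/t6.png
```

```text
t 13.03 tcp in stop -57.7 -75.4 z -4.9 yaw rel -0.01 F [-14.5   0.6   9.2] 0.9982408816369412
[605.4 -65.6  23.1  50.2  83.9] in stop -31.8 -184.1 yaw rel 86.45
```

View pics/t6.png

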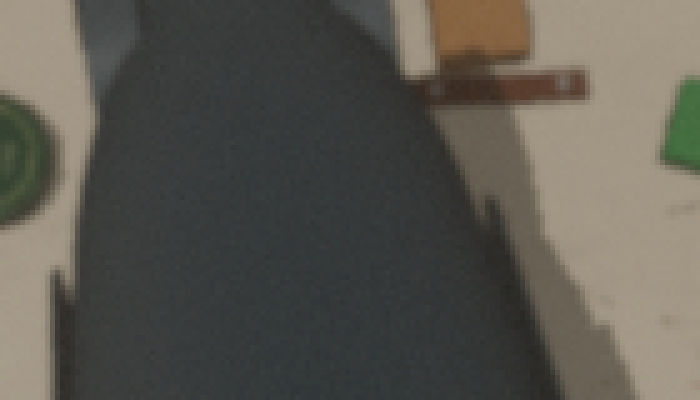

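The long side is seated (stalled at −14.5 N). I'll back off, move to the right end with shut fingers, and look.

>>> {"method": "step_arm", "body": {"translation": [[0.5,0,0],[1.5,0,0],[1,0,-2],[0,0,-4],[0,-2,-3],[0,-3,0],[0,-3,0],[-1,-3,0],[-3,-1,0],[-2,0,0],[0,0,0]], "twist": [0,0,0,0,0,0,0,0,0,0,0], "hand": [-1,-1,-1,-1,-1,1,1,1,1,1,1]}}

```text
clock: 14.45
position: [0.6136, -0.0775, 0.0866]
ee_rot: [0.023, 1.0, -0.0, 0.001]
ft_force: [-0.4, -0.0, 0.6]
finger_gap: -0.0
grip_force: 0.0
```

```bash
python3 look.py pics/t7.png
```

```text
t 14.45 tcp in stop -23.1 -195.7 z 86.6 yaw rel -0.06 F [-0.4 -0.   0.6] -9.531266508577123e-05
[606.2  40.6  70.5 156.1  -4. ] in stop -35.9 -78.0 yaw rel -1.37
```

View pics/t7.png

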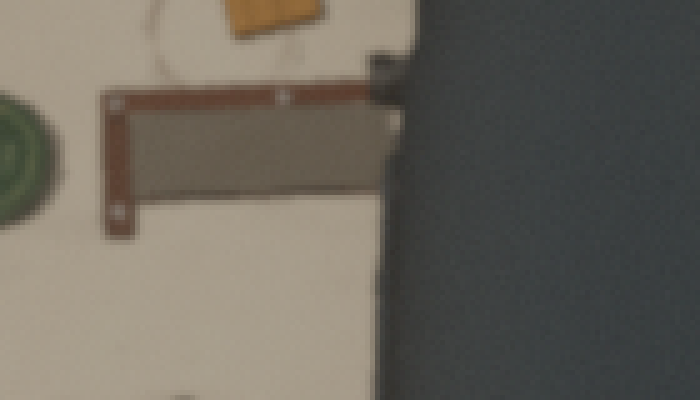

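The stone is flush along the long strip and its end is at the short strip. I'll do one gentle push on the end to confirm it is seated.

>>> {"method": "step_arm", "body": {"translation": [[0,0,4],[0,0,3.8],[0,0,0],[0,0.8,0],[0,0.8,0],[0,0.8,0],[0,0.5,0],[0,0.2,0],[0,0,0]], "twist": [0,0,0,0,0,0,0,0,0], "hand": [1,1,1,1,1,1,1,1,1]}}

```text
clock: 15.62
position: [0.6135, -0.046, 0.0073]
ee_rot: [0.023, 1.0, -0.0, -0.0]
ft_force: [0.1, 0.1, 0.2]
finger_gap: -0.002
grip_force: 0.0
```

>>> {"method": "step_arm", "body": {"translation": [[0,0.1,0],[0,0.1,0]], "twist": [0,0], "hand": [1,1]}}

```text
clock: 15.88
position: [0.6135, -0.0455, 0.0073]
ee_rot: [0.023, 1.0, -0.001, -0.0]
ft_force: [-0.9, -9.9, 0.8]
finger_gap: -0.003
grip_force: 4.7
```

```bash
python3 -c "
from h import *
from plant import manip
tcp(manip.state())"
```

```text
t 15.88 tcp in stop -24.7 -163.8 z 7.3 yaw rel -0.1 F [-0.9 -9.9  0.8] -0.003319764618208895
```

It contacts at the same place (−163.8, against −163.6 before), so the end is seated. I'll withdraw clear and take a last check.

>>> {"method": "step_arm", "body": {"translation": [[0,-0.5,0],[0,-2,0],[0,0,-4],[0,0,-4],[0,-4,-4],[2,-4,0],[2,-4,0],[0,0,0]], "twist": [0,0,0,0,0,0,0,0], "hand": [1,1,1,1,1,1,1,1]}}

```text
clock: 16.88
position: [0.5653, -0.1904, 0.1275]
ee_rot: [0.025, 1.0, -0.0, -0.0]
ft_force: [-0.1, -0.4, 0.7]
finger_gap: -0.001
grip_force: 0.0
```

```bash
python3 look.py pics/t8.png
```

```text
t 16.88 tcp in stop -66.3 -310.7 z 127.5 yaw rel -0.27 F [-0.1 -0.4  0.7] -0.0007605703819093044
[606.5  45.2  70.5 147.   -4. ] in stop -35.8 -73.5 yaw rel -1.37
```

View pics/t8.png

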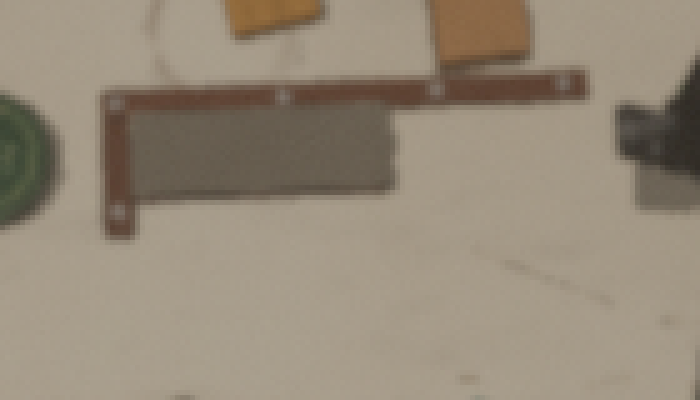

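The view shows the stone snug in the corner. Its lower edge, (131,200) to (392,188), has the same slope as the strip, and the bystanders have not moved.

```bash
python3 -c "
from plant import manip
print(manip.finish_job())"
```

```text
the job is handed in; nothing more can be done
None
```

I pushed the stone into the corner of the stop and handed the job in at about 17 s; the last picture shows it flush with both strips and the tin, wax and cork next to it unmoved, but the hand-in returned no verdict.

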